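# Release the eccentric lock and shuttle a sample under the probe

## Robot

A 6-joint arm with a two-finger parallel gripper is mounted at the origin on the work surface. World frame = base frame: x ahead of the robot, y to its left, z up, the work surface at z = 0. Lengths are in mm, angles in degrees, forces in N, time in s.
With the tool pointing down it reaches from about 350 to 975 mm from the base axis. Payload 17.4 kg.
Tool frame: the origin (TCP) lies at the very end of the fingers, on their centre line; the grasp point (between the pads) lies 19 mm behind it; x points along the fingers, z is the direction in which the jaws open and shut, and the axes are right-handed (so a half turn about x gives the same grasp; the last joint's range is limited). The gripper opens to 85 mm and grips with 20 to 120 N. Pads are 22 mm wide; open, the fingers measure 114 mm over their backs; the gripper's body (76 mm by 85 mm) begins 54 mm behind the grasp point. The pads swing forward as they close: fully open they stand 13 mm farther back than shut.
Start: joints at [-69.145, 6.646, 82.598, -0, 90.757, -2.166], TCP at [263.968, -621.252, 231.303] pointing down, gripper open.
Joint ranges: [-162.19, 162.19], [-47.58, 125.68], [4.15, 143.07], [-65.23, 245.23], [0.69, 171.88], [-170.13, 170.13]. Speed limits (degrees/s): [108.29, 108.29, 127.2, 180, 180, 180].

## Interface

Orientations are given as a 3x3 rotation matrix whose columns are the frame's x, y, z axes.
In Python, from station import state, eyes, manip, trace, spot_point gives the robot as it stands. The module is installed in compiled form; this text tells all that it offers.
- The arm moves only by the tool send_rows, never from a script. Its argument "rows" is text: rows parted by semicolons, each of 5 numbers parted by spaces: the closure, from 0 (fully open) to 1 (shut), then the shift along the tool's x, y, z in units of 40 mm (1.0 is 40 mm), then the turn about the tool's x in units of 5 degrees (1.0 is 5 degrees). A call has 1 to 12 rows; each row shifts and turns the commanded pose from where the row before left it, along the tool's axes as they then stand; what a row does not reach is not made up. A row lasts 1/10 s, in which the tool goes at most 50 mm and 8.59 degrees, less where a joint would pass 70% of its speed; a pose out of reach is approached as far as the arm can. A call is refused whole if a number of a shift passes 1 or a number of a turn 1, either way. A call with a gripper value outside its range is refused whole. The fingers move at their own pace and stop on an object; "force" is the grip in N (left out, the last holds). Time passes only in rows, so rows that do not move let the fingers close. It gives the time, the measured TCP pose, the force and the opening at its end, in the units of the state.
- state(): the state, without advancing time (a new reading comes with each control period).
- eyes.get_image(name): name is "scene" or "top" or "wrist"; returns (picture, depth): 480x640x3 uint8, blue, green, red; 480x640 float32, mm along the optical axis (not along the pixel's ray), 0 where there is no reading.
- eyes.camera_info(name): a dict with "vfov" (degrees; the focal length in pixels is half the picture's height over the tangent of half this angle, whatever the lens; pixels are square), "cx", "cy" (the principal point, pixels), "rvec" (rotation vector, rad) and "tvec" (3), from world to camera coordinates, as OpenCV has them; the wrist camera has in their place "hand_eye" (4x4, takes a point from camera to tool coordinates, whose origin is the TCP and whose axes are the tool frame's). Camera axes: x right, y down, z forward; pixel columns grow to the right and rows downward; lengths in mm; the calibration is good to about 2 mm. A picture is of the moment at which its call begins: read the wrist's pose just before it. camera_info takes no time and is no camera call.
- manip.job_done(): hands the job in, once; it reports no verdict.
Trained networks look in the newest picture that a camera, given by its name, has taken for a name from the list of things; names that differ only in an ending like _2 or _b are one class to them, and where a whole thing is asked for, a point or a joint stands for the part that bears it (a point fixed in the world has none). Each returns a list of dicts, best first, with "score" (0 to 1); they miss things now and then, are a little off and sometimes report something else, mostly with a low value. They report only what shows in the picture. A call takes as long as a camera call.
- trace(camera, label): "pixels" (480x640 bool, what is visible of it) and "extent" ([centre column, centre row, width, height] in pixels, round what is visible of it).
- spot_point(camera, label): "point" ([row, column] in pixels: a listed point, or the origin of a listed thing).
The state is a dict: "time_s": time; "joint_pos": joint angles; "dq": joint speeds; "joint_efforts": joint torques, N m; "ee_pos": TCP position; "tcp_rot": TCP orientation; "contact_force": force on the tool from outside, world axes, zero at the start; "ft_torque": the same for the moment, N m; "width": finger opening in mm.
Only numpy, scipy, OpenCV 4.12 (cv2) and the standard library are available. Lean on these libraries where they do the work, as an engineer would, in place of code of your own. Each camera call takes 0.05 s, during which the arm holds its last target. There are 200 camera calls.

## Task

The sample pot rides on a slide that an eccentric cam keeps out of the probe station. Without picking anything up, push the cam round by its bar handle with the fingers until its low point faces the slide's roller (the handle then points straight forward, away from the roller) while the slide is still back; then push the slide forward by its upright plate, fully home, so that the pot stands under the probe. Do not force the slide against the cam, do not lift or tip the pot, and leave everything else standing where it is.

Things in the scene. Friction and masses are not known exactly. Their poses are not given: they have to be found in the camera images.
- probe_station: fixed white base plate 12 mm thick, slide on its left (+y), steel cam on its right, probe on a column far left. Origin on the bench; own +x is the slide's forward direction, roughly away from the robot, +y left. Plate: own x -160 to 150, y -135 to 115 mm. Column and arm: own x 47 to 147, y 35 to 85, up to 190 mm high (arm underside 155, probe tip 93 mm). Place and yaw differ between runs.
- cam (a joint): cam angle in rad about its upright pivot, growing counter-clockwise seen from above. 0: low point faces the roller, handle points along the station's +x. Starts between -2.7 and -1.4 (handle, which marks the high point, to the right or back towards the robot; slide blocked). Turns from -2.95 to 1.2, no stop at 0; stiff (0.25 N m, 5 N at 50 mm) and stays where left.
- cam_pivot (a point): the cam's pivot axis, at station x 30, y -70 mm, at the height of the disc's top face (32 mm above the bench). The disc is steel, diameter 84 mm, 18 mm thick, its centre 16 mm off the pivot towards the handle: its rim lies 26 mm (low point) to 58 mm (high point) from the pivot.
- handle_mid (a point): point on the cam's black bar handle, 50 mm from the pivot, 50 mm above the bench. The handle is an upright bar 12 mm thick on top of the disc, running from the pivot out to 80 mm from it, 32 to 68 mm above the bench; a steel hub of 24 mm diameter stands over the pivot, 74 mm high.
- slide (a joint): slide travel in m along the station's +x: 0 fully back (start), 0.065 home at the end stop. About 4 N of friction; stays where left. Its side arm has a 20 mm roller straight behind the cam pivot: high point towards it, the slide stops about 30 mm short; low point towards it (within 0.4 rad), it goes home without touching the cam. Roller and side arm are at most 33 mm high.
- push_face (a point): centre of the rear face (towards the robot) of the slide's upright push plate, 45 mm above the bench. The plate is 70 mm wide, 10 mm thick, its top 64 mm above the bench; push it along the station's +x. At the start it lies at station x -115, y 60 mm; it moves with the slide. The pot's centre is 120 mm ahead of it.
- sample_pot: the lidded white sample pot, diameter 49 mm, 46 mm high, 80 g, standing loose in a square nest (2 mm play, 10 mm high rim) on the slide; it rides along. Origin at the centre of its underside, 26 mm above the bench.
- probe_spot (a point): the point straight under the probe, at the height of the slide's deck, 26 mm above the bench, where the pot's underside centre lies when the slide is home.
- spare_pot: another pot just like the sample pot, standing on the right rear (robot side) corner of the base plate, at station x -130, y -107 mm or so. Origin under its centre. Leave it.
- carton_a: drink carton 38 x 50 x 105 mm, standing left of the station on the bench. Origin under its centre. Leave it.
- carton_b: drink carton 38 x 50 x 105 mm, standing right of the station on the bench. Origin under its centre. Leave it.
- carton_c: drink carton 38 x 50 x 105 mm, standing on the bench far to one side. Origin under its centre. Leave it.
- wash_bottle: white plastic bottle, diameter 60 mm, 150 mm high, standing on the bench. Origin under its centre. Leave it.
- beaker: glass beaker, diameter 70 mm, 85 mm high, standing on the bench. Origin under its centre. Leave it.

How it is judged:
By the outcome, as a careful person would: the job done as asked, in the order asked, and still so for the second after the job is handed in, with the robot touching nothing.
It also fails if it takes over 54 s, if anything falls off the work surface, if the arm or the gripper's body presses on something with over 40 N, if the wrist force passes 120 N, or if a joint passes its speed limit or range.

## Working session

There is one attempt and no reset: what is moved stays moved. The work goes in short steps, Python scripts to look and compute and a tool call to move; the robot and the scene stay as the last step left them, time stands still between calls to the robot, and variables do not carry over. Pictures are saved under pics/ and viewed, about 8 in all and at most 12, crops included, and the job is handed in when it is done.

Besides the shell and the picture viewer there is one more tool, called after ">>>" in YAML: its name, and indented under it one key for each argument. send_rows: Moves the arm, as the interface text tells. Its arguments: {"type":"object","properties":{"rows":{"type":"string"},"force":{"type":"number"}},"required":["rows"]}

```bash
mkdir -p pics
cat > h.py <<'E'
import numpy as np, cv2
from station import state, eyes, manip, trace, spot_point
def cam(n, s=None):
    c=eyes.camera_info(n); f=240/np.tan(np.radians(c["vfov"])/2)
    if "rvec" in c:
        R=cv2.Rodrigues(np.array(c["rvec"],float))[0]; t=np.array(c["tvec"],float).ravel()
        return f,c["cx"],c["cy"],R.T,-R.T@t
    H=np.array(c["hand_eye"]); s=s or state(); T=np.array(s["tcp_rot"]); p=np.array(s["ee_pos"])
    return f,c["cx"],c["cy"],T@H[:3,:3],T@H[:3,3]+p
def ray(c,u,v):
    f,cx,cy,R,o=c; return o,R@np.array([(u-cx)/f,(v-cy)/f,1.])
def atz(c,u,v,z):
    o,d=ray(c,u,v); return o+d*(z-o[2])/d[2]
def dep(c,u,v,D):
    o,d=ray(c,u,v); w=D[max(0,int(v)-1):int(v)+2,max(0,int(u)-1):int(u)+2]; w=w[w>0]
    return o+d*np.median(w) if w.size else None
def proj(c,P):
    f,cx,cy,R,o=c; q=R.T@(np.array(P,float)-o); return cx+f*q[0]/q[2],cy+f*q[1]/q[2]
def tri(c1,p1,c2,p2):
    o1,d1=ray(c1,*p1);o2,d2=ray(c2,*p2)
    a=np.linalg.lstsq(np.c_[d1,-d2],o2-o1,rcond=None)[0]
    A,B=o1+d1*a[0],o2+d2*a[1]; return (A+B)/2,np.linalg.norm(A-B)
E
cat > a.py <<'E'
from h import *
np.set_printoptions(precision=1,suppress=True)
Z={"cam_pivot":32,"handle_mid":50,"push_face":45,"sample_pot":26,"probe_spot":26,"spare_pot":12,"carton_a":0,"wash_bottle":0,"beaker":0,"probe_station":0}
s=state(); print(s["ee_pos"],s["tcp_rot"],s["contact_force"])
ims=[]
for n in("scene","top"):
    im,D=eyes.get_image(n); ims.append(im); cv2.imwrite(f"pics/{n}0.png",im); c=cam(n); print(n,c[4])
    for k,z in Z.items():
        for r in spot_point(n,k)[:3]:
            v,u=r["point"]; print(k,round(r["score"],2),np.array([u,v]),"atz",atz(c,u,v,z),"dep",dep(c,u,v,D))
E
python3 a.py
```

```text
[ 263.9 -621.   230.5] [[-0.   0.9  0.4]
 [ 0.   0.4 -0.9]
 [-1.   0.  -0. ]] [-0.2  0.4 -0.6]
scene [1165.3 -690.   928.7]
cam_pivot 0.97 [299.  295.3] atz [ 564.1 -141.1   32. ] dep [ 575.7 -151.7   49.4]
handle_mid 0.92 [283.  284.7] atz [ 524.8 -155.5   50. ] dep [ 532.7 -162.1   60.8]
push_face 0.96 [307.9 236.9] atz [439.3  10.8  45. ] dep [451.9  -1.4  60.4]
sample_pot 0.84 [341.4 270.8] atz [575.5  -4.9  26. ] dep [589.6 -21.3  47.6]
sample_pot 0.33 [256.3 268.9] atz [ 419.5 -151.6   26. ] dep [ 424.7 -155.3   32.3]
sample_pot 0.24 [362.9 248.9] atz [560.2  95.   26. ] dep [667.7 -44.4 186.4]
probe_spot 0.82 [353.3 285.4] atz [630.3 -21.3  26. ] dep [621.6 -10.4  11.3]
probe_spot 0.58 [168.  380.8] atz [ 540.8 -487.5   26. ] dep [ 557.3 -492.9   49.9]
carton_a 0.88 [218.3 319.1] atz [ 463.2 -306.6    0. ] dep [ 481.2 -316.4   23.7]
carton_a 0.77 [363.8 246.3] atz [537.6 127.3   0. ] dep [664.8 -38.3 188.2]
carton_a 0.6 [449.3 204.9] atz [597.8 450.4  -0. ] dep [603.8 438.2   9.9]
wash_bottle 0.66 [407.8 180.8] atz [432.8 461.9   0. ] dep [449.5 435.7  21.1]
wash_bottle 0.43 [
[... 671 characters left out ...]
.2 298.6] atz [ 403.7 -147.9   12. ] dep [ 405.4 -143.5   58.3]
spare_pot 0.57 [325.2 240.3] atz [558.9  -0.1  12. ] dep [555.4   0.2  71.7]
carton_a 0.58 [161.6 226.5] atz [590.7 446.4   0. ] dep [586.  429.9  61. ]
carton_a 0.57 [437.3 282.7] atz [ 448.6 -306.9    0. ] dep [ 449.6 -286.7  105.6]
carton_a 0.54 [277.  246.5] atz [540.8 131.    0. ] dep [535.8 122.9 106.1]
wash_bottle 0.71 [152.9 284.7] atz [432.1 465.2   0. ] dep [434.2 435.6 105.2]
beaker 0.91 [501.9 252.9] atz [ 532.4 -483.3    0. ] dep [ 532.2 -482.2    3.6]
probe_station 0.7 [350.  246.1] atz [544.8 -68.    0. ] dep [544.1 -67.3  14.8]
probe_station 0.36 [437.1 281. ] atz [ 453.2 -306.3    0. ] dep [ 453.9 -286.1  105.8]
```

Run:
```python
from h import *
np.set_printoptions(precision=1,suppress=True)
a=cv2.imread("pics/top0.png")[190:320,250:460]; b=cv2.imread("pics/scene0.png")[180:360,200:420]
cv2.imwrite("pics/v1.png",cv2.resize(a,None,fx=3.7,fy=3.7,interpolation=cv2.INTER_CUBIC))
cv2.imwrite("pics/v2.png",cv2.resize(b,None,fx=3.3,fy=3.3,interpolation=cv2.INTER_CUBIC))
# rigid fit from mean of two views
own=np.array([[30,-70],[-115,60],[5,60],[70+0,60],[-130,-107]])[[0,1,2,3]]
W=np.array([[567.5,-138],[442.6,16],[572,-2],[634,-15.6]])
w=np.array([1,1,1,1.])
A=own-own.mean(0);B=W-W.mean(0)
yaw=np.arctan2((A[:,0]*B[:,1]-A[:,1]*B[:,0]).sum(),(A*B).sum());R=np.array([[np.cos(yaw),-np.sin(yaw)],[np.sin(yaw),np.cos(yaw)]])
t=W.mean(0)-R@own.mean(0); print(np.degrees(yaw),t,W-(own@R.T+t), R@[-130,-107]+t)
```

```text
-9.969482126512325 [551.7 -62.4] [[-1.7 -1.4]
 [-6.3 -0.6]
 [ 5.   2.2]
 [ 2.9 -0.2]] [ 405.2 -145.3]
```

View pics/v1.png

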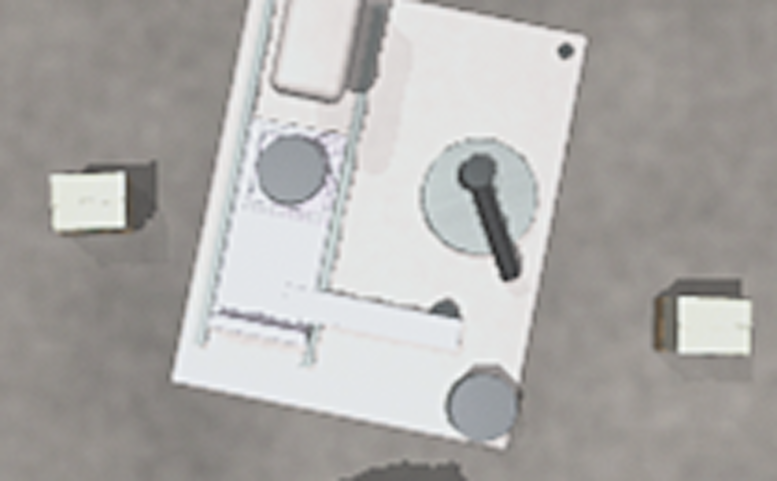

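View pics/v2.png

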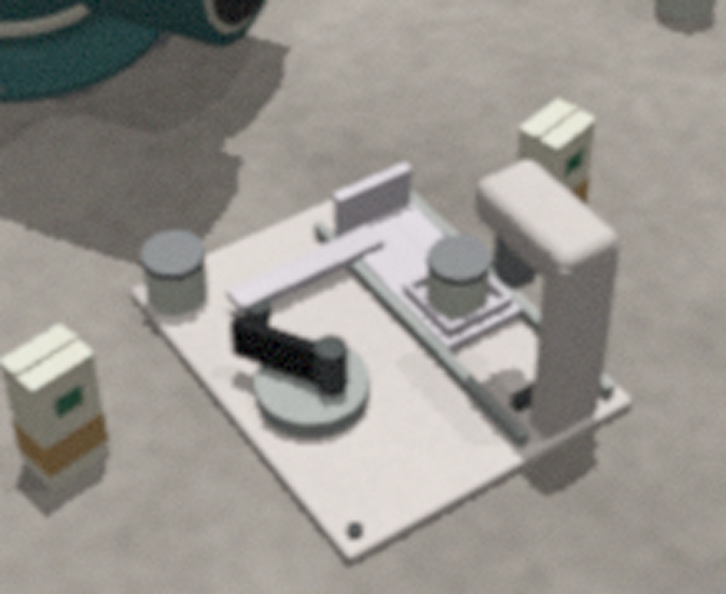

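The top view shows the pivot hub at crop (478,172), the handle tip at (512,272) pointing back and slightly right, and the roller at (445,308). The plate edges give a yaw of about -11°, so the cam is at about -2.6 rad. The scene view agrees. Next I'll get closer for a wrist view.

>>> send_rows:
  rows: "1 -.2 .8 -.7 0;1 -.2 .8 -.7 0;1 -.2 .8 -.7 0;1 -.2 .8 -.7 0;1 -.2 .8 -.7 0;1 -.2 .8 -.7 0;1 -.2 .8 -.7 0;1 -.2 .8 -.7 0;1 -.2 .8 -.7 0;1 -.2 .8 -.7 0;1 -.2 .8 -.7 0;1 0 0 0 0"

```text
time_s: 2.3
ee_pos: [469.0, -196.6, 320.7]
tcp_rot: [[0.002, 0.919, 0.395], [0.0, 0.395, -0.919], [-1.0, 0.002, 0.001]]
contact_force: [-0.1, -0.7, -0.4]
width: 0.1
```

```bash
cat > w.py <<'E'
from h import *
import sys
np.set_printoptions(precision=1,suppress=True)
Z={"cam_pivot":32,"handle_mid":50,"push_face":45,"sample_pot":26,"probe_spot":26,"spare_pot":12}
s=state(); print(s["time_s"],s["ee_pos"],np.array(s["tcp_rot"]).round(3).tolist(),s["joint_pos"],s["contact_force"])
im,D=eyes.get_image("wrist"); cv2.imwrite(f"pics/{sys.argv[1]}.png",im); c=cam("wrist",s); print(c[4])
for k,z in Z.items():
    for r in spot_point("wrist",k)[:2]:
        v,u=r["point"]; print(k,round(r["score"],2),np.array([u,v]),"atz",atz(c,u,v,z),"dep",dep(c,u,v,D))
E
python3 w.py w1
```

```text
2.3 [ 469.  -196.6  320.7] [[0.002, 0.919, 0.395], [0.0, 0.395, -0.919], [-1.0, 0.002, 0.001]] [-25.6 -14.8  94.7   0.1 100.   41.1] [-0.1 -0.7 -0.4]
[ 543.4 -165.2  463.8]
cam_pivot 0.73 [312.7  91.7] atz [ 567.7 -144.    32. ] dep [ 565.3 -146.1   74.7]
handle_mid 0.56 [308.8 135.2] atz [ 523.2 -158.5   50. ] dep [ 524.2 -158.8   68.8]
push_face 0.55 [144.2 134.7] atz [449.5  13.5  45. ] dep [453.9   5.2  64.5]
sample_pot 0.8 [199.8  43.4] atz [564.2 -10.4  26. ] dep [562.  -26.9  72.8]
sample_pot 0.41 [312.9 134.8] atz [ 524.4 -162.4   26. ] dep [ 526.3 -162.7   68.4]
spare_pot 0.73 [267.5 219.1] atz [ 401.5 -148.8   12. ] dep [ 416.2 -150.5   58.7]
```

View pics/w1.png

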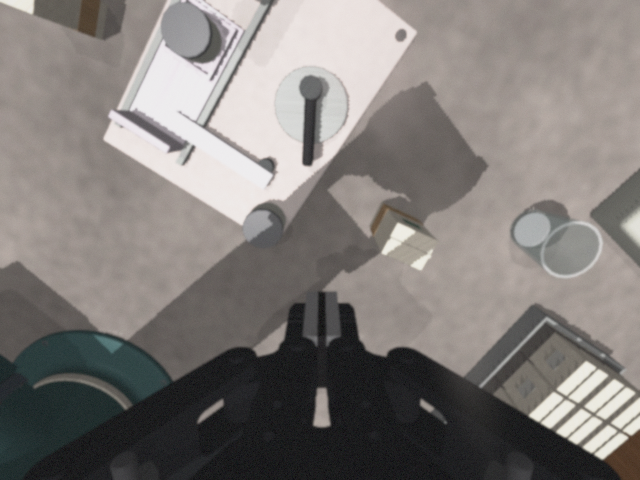

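The wrist view shows the hub at (311,87), the handle tip at (308,162), the push plate from (112,115) to (182,148), and the roller at (266,165). I'll use the depth image to refine the station pose and cam angle.

Run:
```python
from h import *
np.set_printoptions(precision=1,suppress=True)
def cloud(n):
    s=state(); im,D=eyes.get_image(n); c=cam(n,s); f,cx,cy,R,o=c
    v,u=np.mgrid[:480,:640]; P=np.stack([(u-cx)/f*D,(v-cy)/f*D,D],-1)@R.T+o; P[D<=0]=np.nan
    return im,P
for n in("wrist","top"):
    im,P=cloud(n); X,Y,Zz=P[...,0],P[...,1],P[...,2]
    g=im.max(-1)<90
    near=np.hypot(X-567,Y+142)<95
    bar=near&(Zz>60)&(Zz<82)&g
    p=P[bar]; m=p[:,:2].mean(0); U,S,V=np.linalg.svd(p[:,:2]-m,full_matrices=False)
    a=V[0]*np.sign(-V[0][0]); t=(p[:,:2]-m)@a
    print(n,"bar n",len(p),"mean",m,"dir deg",np.degrees(np.arctan2(a[1],a[0])),"ends",m+a*t.min(),m+a*t.max(),"z",np.median(p[:,2]))
    h=p[p[:,2]>71.5]; print("hub",len(h),h[:,:2].mean(0) if len(h) else 0)
    # plate top
    q=P[(abs(Zz-64)<5)&(X>415)&(X<480)&(Y>-40)&(Y<75)][:,:2]
    if len(q)>20:
        m=q.mean(0);V=np.linalg.svd(q-m,full_matrices=False)[2];b=V[0]*np.sign(V[0][1]);t=(q-m)@b
        print("plate",len(q),m,"yaw",np.degrees(np.arctan2(b[1],b[0]))-90,"len",np.ptp(t))
    # base plate
    B=(abs(Zz-12)<5)&(im.min(-1)>150)&(X>350)&(X<730)&(Y>-260)&(Y<100)
    r=cv2.minAreaRect(P[B][:,:2].astype(np.float32)); print("base",r)
    for lab,c0 in(("pot",(567,0)),("spare",(408,-148))):
        k=(abs(Zz-(72 if lab=="pot" else 58))<5)&(np.hypot(X-c0[0],Y-c0[1])<40); print(lab,P[k].mean(0),k.sum())
```

```text
wrist bar n 708 mean [ 529.8 -157.2] dir deg -161.47274013049972 ends [ 566.7 -144.8] [ 495.4 -168.7] z 68.29784695528559
hub 30 [ 561.4 -149.4]
plate 694 [455.3  10.5] yaw -10.671757688259746 len 69.4664285478959
base ((544.7567138671875, -76.99220275878906), (250.01036071777344, 310.4253234863281), 79.38734436035156)
pot [567.4 -11.2  72.4] 2259
spare [ 402.8 -149.2   58.4] 1264
top bar n 104 mean [ 527.5 -154.4] dir deg -159.88534189008882 ends [ 561.1 -142.1] [ 494.9 -166.4] z 67.36288413911416
hub 16 [ 524.7 -155. ]
plate 80 [456.2  12.7] yaw -10.07387641777008 len 69.30515230238613
base ((525.1878662109375, -70.44525146484375), (249.98634338378906, 351.6004638671875), 79.06118774414062)
pot [568.9  -8.2  72.4] 216
spare [ 406.9 -140.4   58.4] 133
```

>>> send_rows:
  rows: "1 0 .7 -.55 0;1 0 .7 -.55 0;1 0 0 0 1;1 0 0 0 1;1 0 0 0 1;1 0 0 0 1;1 0 0 0 1;1 0 0 0 1;1 0 0 0 1;1 0 0 0 1;1 0 0 0 1;1 0 0 0 1"

```text
time_s: 3.95
ee_pos: [501.7, -138.2, 319.2]
tcp_rot: [[-0.0, 0.889, -0.458], [0.0, -0.458, -0.889], [-1.0, -0.0, 0.0]]
contact_force: [-0.6, 0.3, 0.7]
width: -0.1
```

>>> send_rows:
  rows: "1 1 0 0 1;1 1 0 0 1;1 1 0 0 1;1 1 0 0 1;1 0 0 0 1;1 0 0 0 1;1 0 0 0 1;1 0 0 0 1;1 0 0 0 .8;1 0 0 0 0"

```text
time_s: 4.95
ee_pos: [501.7, -138.1, 159.2]
tcp_rot: [[-0.0, 0.324, -0.946], [0.0, -0.946, -0.324], [-1.0, -0.0, 0.0]]
contact_force: [-0.2, 0.6, 0.4]
width: 0.0
```

>>> send_rows:
  rows: "1 .9 -.1 -.1 0;1 .9 0 0 0;1 .9 0 0 0;1 .1 0 0 0;1 .08 0 0 0;1 0 0 0 0"

```text
time_s: 5.55
ee_pos: [505.0, -133.0, 45.7]
tcp_rot: [[0.002, 0.326, -0.945], [-0.0, -0.945, -0.326], [-1.0, 0.001, -0.001]]
contact_force: [-0.0, -1.1, 0.1]
width: -0.1
```

Run:
```python
from h import *
im,_=eyes.get_image("wrist"); im2,_=eyes.get_image("scene")
cv2.imwrite("pics/v4.png",np.hstack([cv2.resize(im,(440,330)),cv2.resize(im2[200:340,215:365],(354,330))]))
print(state()["ee_pos"],state()["contact_force"])
```

```text
[ 505.16724297 -132.99397778   45.96355518] [-0.01950536 -0.2923157  -0.59089499]
```

View pics/v4.png

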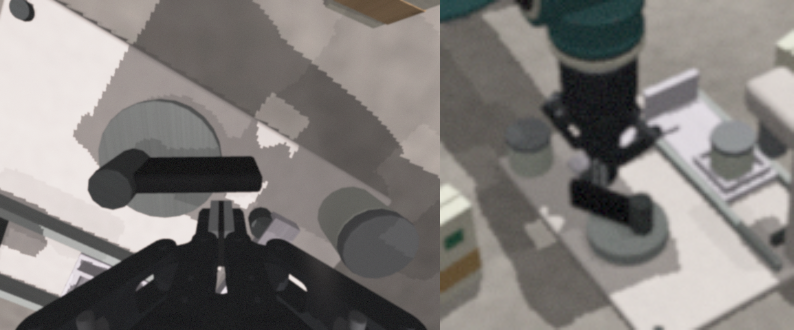

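The fingers sit beside the bar, clear of the roller and hub. Now I'll make contact and sweep.

>>> send_rows:
  rows: "1 0 .2 0 0;1 0 .12 0 0;1 0 .126 .03 -1;1 0 .126 .03 -1;1 0 .126 .03 -1;1 0 .126 .03 -1;1 0 0 0 0"

```text
time_s: 6.35
ee_pos: [513.5, -165.5, 44.5]
tcp_rot: [[0.0, 0.631, -0.776], [-0.0, -0.776, -0.631], [-1.0, 0.0, -0.0]]
contact_force: [0.5, -0.5, -0.2]
width: 0.2
```

```bash
cat > m.py <<'E'
from h import *
np.set_printoptions(precision=1,suppress=True)
piv=np.array([568.1,-142.4])
s=state(); T=np.array(s["tcp_rot"]); d=np.array(s["ee_pos"])[:2]-piv; t=T[:2,1]; h=T[:2,2]
print("r",d@h,"s",d@t,"z-dir own deg",np.degrees(np.arctan2(h[1],h[0]))+10.6,"F in tool",T.T@s["contact_force"],s["joint_pos"],s["ee_pos"])
im,D=eyes.get_image("wrist"); c=cam("wrist",s); f,cx,cy,R,o=c
v,u=np.mgrid[:480,:640]; P=np.stack([(u-cx)/f*D,(v-cy)/f*D,D],-1)@R.T+o
g=(im.max(-1)<90)&(D>0)&(abs(P[...,2]-68)<5)&(np.hypot(P[...,0]-piv[0],P[...,1]-piv[1])<88)
# leave out pixels near fingers
e=P[...,:2]-np.array(s["ee_pos"])[:2]; g&=~((abs(e@h)<30)&(e@t<8))
q=P[g][:,:2]; 
(vx,vy,x0,y0)=cv2.fitLine(q.astype(np.float32),cv2.DIST_HUBER,0,.01,.01).ravel()
a=np.array([vx,vy]); a*=np.sign(a@h); print("bar n",len(q),"own deg",np.degrees(np.arctan2(a[1],a[0]))+10.6,"pivot off line",a[0]*(piv-[x0,y0])[1]-a[1]*(piv-[x0,y0])[0], "tip", np.max((q-piv)@a))
E
python3 m.py
```

```text
r 56.95279310128183 s -16.501782715328744 z-dir own deg -130.31208661753382 F in tool [ 0.2  0.7 -0. ] [-20.6  -3.6 110.9   0.   72.7 120.3] [ 513.5 -165.5   44.5]
bar n 6676 own deg -134.22533 pivot off line -6.0920546484245115 tip 79.58662027437944
```

>>> send_rows:
  rows: "1 0 .126 .03 -1;1 0 .126 .03 -1;1 0 .126 .03 -1;1 0 .126 .03 -1;1 0 .126 .03 -1;1 0 .126 .03 -1;1 0 .126 .03 -1;1 0 .126 .03 -1"

```text
time_s: 7.2
ee_pos: [540.6, -194.9, 44.1]
tcp_rot: [[-0.001, 0.982, -0.19], [-0.001, -0.19, -0.982], [-1.0, -0.001, 0.001]]
contact_force: [-4.4, -1.4, 1.9]
width: -0.1
```

```bash
python3 m.py
python3 - <<'E'
from h import *
im,_=eyes.get_image("wrist"); cv2.imwrite("pics/v5.png",im)
E
```

```text
r 56.79284283167277 s -17.056998585013307 z-dir own deg -90.34969666698954 F in tool [-1.9 -4.1  2.2] [-22.3   0.9 106.6  -0.1  72.6  78.6] [ 540.6 -194.9   44.1]
bar n 6746 own deg -95.816956 pivot off line -6.240909377246838 tip 79.2987229685294
```

View pics/v5.png

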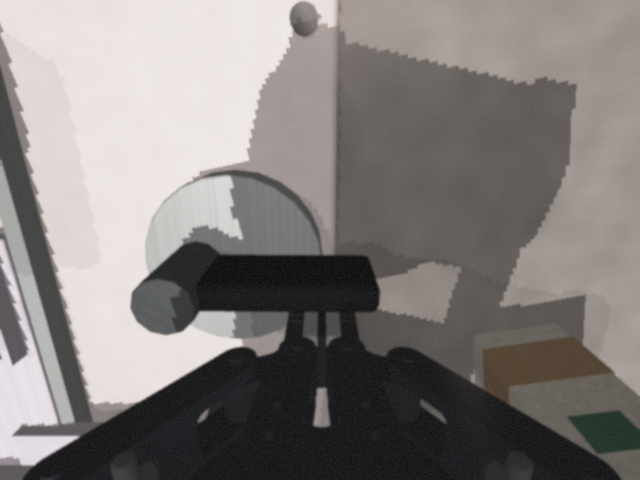

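The bar lies flat against the fingers at a cam angle of about -90°. The sweep is working, so I'll continue.

>>> send_rows:
  rows: "1 0 .126 .03 -1;1 0 .126 .03 -1;1 0 .126 .03 -1;1 0 .126 .03 -1;1 0 .126 .03 -1;1 0 .126 .03 -1;1 0 .126 .03 -1;1 0 .126 .03 -1;1 0 .126 .03 -1;1 0 .126 .03 -1;1 0 .126 .03 -1;1 0 .126 .03 -1"

```text
time_s: 8.5
ee_pos: [600.3, -191.9, 44.2]
tcp_rot: [[0.0, 0.657, 0.754], [-0.001, 0.754, -0.657], [-1.0, -0.001, 0.001]]
contact_force: [-1.1, -6.0, -0.5]
width: 0.1
```

```bash
python3 m.py
```

```text
r 56.756377372119076 s -16.18503425972548 z-dir own deg -30.470801901185766 F in tool [ 0.6 -5.3  3.1] [-20.    7.5  99.5  -0.1  72.9  21.1] [ 600.3 -191.9   44.2]
bar n 6773 own deg -35.22307 pivot off line -5.803291645431443 tip 80.30912437960951
```

>>> send_rows:
  rows: "1 0 .126 .03 -1;1 0 .126 .03 -1;1 0 .126 .03 -1;1 0 .126 .03 -1;1 0 .126 .03 -1;1 0 .126 .03 -1;1 0 0 0 0"

```text
time_s: 9.25
ee_pos: [621.0, -168.3, 44.2]
tcp_rot: [[0.001, 0.192, 0.981], [-0.001, 0.981, -0.192], [-1.0, -0.001, 0.001]]
contact_force: [1.2, -1.2, -0.2]
width: -0.2
```

```bash
python3 m.py
```

```text
r 56.93034455134891 s -15.279981930562613 z-dir own deg -0.4685377932478989 F in tool [ 0.2 -0.9  1.4] [-17.4   9.1  97.8  -0.   73.1  -6.3] [ 621.  -168.3   44.2]
bar n 6797 own deg -4.0235367 pivot off line -5.69464720190008 tip 79.77726650724338
```

>>> send_rows:
  rows: "1 0 -.5 0 0;1 0 -.4 0 0;1 -1 0 0 0;1 -1 0 0 0;1 -1 0 -.6 0;1 -1 0 -.8 0;1 -1 0 -.8 0;1 -.5 0 -.8 0;1 0 0 0 0"

```text
time_s: 10.2
ee_pos: [495.9, -181.3, 266.7]
tcp_rot: [[0.006, 0.194, 0.981], [-0.002, 0.981, -0.194], [-1.0, -0.001, 0.006]]
contact_force: [0.7, 0.2, -0.8]
width: -0.2
```

```bash
cat > n.py <<'E'
from h import *
import sys
np.set_printoptions(precision=1,suppress=True)
s=state(); im,D=eyes.get_image("wrist"); cv2.imwrite(f"pics/{sys.argv[1]}.png",im); c=cam("wrist",s); f,cx,cy,R,o=c
v,u=np.mgrid[:480,:640]; P=np.stack([(u-cx)/f*D,(v-cy)/f*D,D],-1)@R.T+o; P[D<=0]=np.nan
X,Y,Z=P[...,0],P[...,1],P[...,2]; g=im.max(-1)<90; pv=np.array([568.1,-142.4])
dist=np.hypot(X-pv[0],Y-pv[1])
b=P[g&(dist<90)&(dist>18)&(Z>65.5)&(Z<71)][:,:2]
vx,vy,x0,y0=cv2.fitLine(b.astype(np.float32),cv2.DIST_HUBER,0,.01,.01).ravel(); a=np.array([vx,vy]); a*=np.sign(a@(b.mean(0)-pv))
print(s["time_s"],s["ee_pos"],"bar",len(b),b.mean(0),"own deg",np.degrees(np.arctan2(a[1],a[0]))+10.6,"mean from pivot",np.degrees(np.arctan2(*(b.mean(0)-pv)[::-1]))+10.6)
hb=P[(dist<25)&(abs(Z-74)<2)]; print("hub",hb[:,:2].mean(0),len(hb))
q=P[(abs(Z-64)<3)&(X>415)&(X<560)&(Y>-40)&(Y<75)&(im.min(-1)>100)][:,:2].astype(np.float32)
print("plate",len(q),cv2.minAreaRect(q) if len(q)>5 else 0)
k=P[(abs(Z-72)<3)&(np.hypot(X-595,Y+12)<75)&(Y>-60)]; print("pot top",k.mean(0),len(k))
E
python3 n.py v6
```

```text
10.2 [ 495.9 -181.3  266.7] bar 116 [ 639.2 -153.8] own deg -31.756884 mean from pivot 1.5258571054804975
hub [ 568.2 -142.2] 502
plate 518 ((503.0811462402344, -12.931222915649414), (30.126237869262695, 115.81475830078125), 85.0296630859375)
pot top [564.6 -24.5  72.2] 974
```

View pics/v6.png

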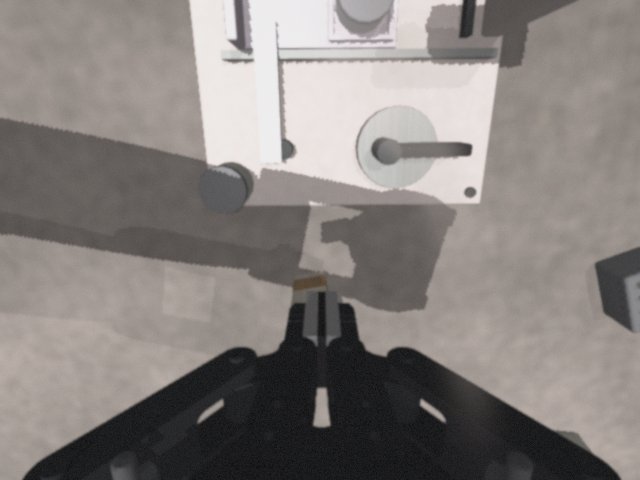

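The hub is where I computed the pivot. The bar runs from (388,151) to (470,149), parallel to the rail, so the cam is at about 0 and the slide is still back. Next I'll go behind the push plate, turning the tool so its y face leads.

>>> send_rows:
  rows: "1 0 .9 -.6 0;1 0 .9 -.6 0;1 0 .9 -.6 0;1 0 .9 -.6 0;1 0 .9 -.6 0;1 0 0 0 1;1 0 0 0 1;1 0 0 0 1;1 0 0 0 1;1 0 0 0 1;1 0 0 0 1;1 0 0 0 1"

```text
time_s: 11.45
ee_pos: [414.5, 18.3, 261.0]
tcp_rot: [[-0.002, 0.723, 0.691], [0.0, 0.691, -0.723], [-1.0, -0.001, -0.001]]
contact_force: [-0.3, 0.0, -0.4]
width: -0.1
```

>>> send_rows:
  rows: "1 .5 0 0 1;1 .5 0 0 1;1 .5 0 0 1;1 .5 0 0 1;1 .5 0 0 1;1 .5 0 0 1;1 .4 0 0 1;1 .4 0 0 1;1 0 0 0 1;1 0 0 0 1;1 0 0 0 1;1 0 0 0 0"

```text
time_s: 12.65
ee_pos: [414.0, 18.4, 109.1]
tcp_rot: [[-0.002, 0.981, -0.194], [0.0, -0.194, -0.981], [-1.0, -0.002, 0.0]]
contact_force: [-0.4, -1.2, -0.1]
width: 0.1
```

```bash
cat > o.py <<'E'
from h import *
np.set_printoptions(precision=1,suppress=True)
y=np.radians(-10.6);R=np.array([[np.cos(y),-np.sin(y)],[np.sin(y),np.cos(y)]])
s=state();T=np.array(s["tcp_rot"]);print(s["time_s"],"own",R.T@(np.array(s["ee_pos"])[:2]-[551.5,-68.1]),s["ee_pos"][2],"y dir own deg",np.degrees(np.arctan2(T[1,1],T[0,1]))+10.6,"F",T.T@s["contact_force"],s["joint_pos"])
E
python3 o.py
```

```text
12.65 own [-151.    59.7] 109.11036713962177 y dir own deg -0.5621826806631987 F [ 0.1 -0.2  1.3] [ -1.  -24.6 121.6   0.   83.1 100.2]
```

>>> send_rows:
  rows: "1 .8 0 0 0;1 .8 0 0 0;1 .07 0 0 0;1 0 0 0 0;1 0 .25 0 0;1 0 .2 0 0;1 0 .1 0 0;1 0 .1 0 0;1 0 .1 0 0;1 0 .1 0 0"

```text
time_s: 13.65
ee_pos: [447.6, 12.0, 43.5]
tcp_rot: [[-0.0, 0.982, -0.19], [0.0, -0.19, -0.982], [-1.0, -0.001, -0.0]]
contact_force: [-4.0, 1.3, 3.0]
width: 0.2
```

```bash
python3 o.py
```

```text
13.65 own [-116.9   59.6] 43.465216943731356 y dir own deg -0.37419956074069205 F [-3.  -4.2 -0.5] [ -1.7 -16.2 121.9   0.   74.4  99.2]
```

>>> send_rows:
  rows: "1 0 .1 0 0;1 0 .12 0 0;1 0 .12 0 0;1 0 .12 0 0;1 0 .12 0 0;1 0 .12 0 0;1 0 .12 0 0;1 0 .12 0 0;1 0 .1 0 0;1 0 .08 0 0;1 0 .05 0 0;1 0 .03 0 0"

```text
time_s: 14.85
ee_pos: [494.7, 2.8, 43.3]
tcp_rot: [[-0.0, 0.982, -0.19], [0.0, -0.19, -0.982], [-1.0, -0.0, -0.0]]
contact_force: [-3.9, 4.0, 2.0]
width: -0.3
```

>>> send_rows:
  rows: "1 0 .03 0 0;1 0 .03 0 0;1 0 .03 0 0;1 0 .03 0 0"

```text
time_s: 15.25
ee_pos: [499.3, 1.9, 43.4]
tcp_rot: [[-0.0, 0.982, -0.19], [0.0, -0.19, -0.982], [-1.0, -0.0, -0.0]]
contact_force: [-4.1, 4.0, -0.7]
width: 0.0
```

```bash
python3 o.py
```

```text
15.25 own [-64.2  59.2] 43.35929103050177 y dir own deg -0.3776572308739432 F [ 0.7 -4.8 -3.1] [ -2.7  -8.9 115.8   0.   73.1  98.3]
```

>>> send_rows:
  rows: "1 0 .025 0 0;1 0 .025 0 0;1 0 .025 0 0"

```text
time_s: 15.55
ee_pos: [502.2, 1.4, 43.3]
tcp_rot: [[-0.0, 0.982, -0.19], [0.0, -0.19, -0.982], [-1.0, -0.0, -0.0]]
contact_force: [-3.2, 3.3, -0.7]
width: -0.1
```

>>> send_rows:
  rows: "1 0 .02 0 0;1 0 .02 0 0"

```text
time_s: 15.75
ee_pos: [503.3, 1.2, 43.3]
tcp_rot: [[-0.001, 0.982, -0.19], [0.0, -0.19, -0.982], [-1.0, -0.001, -0.0]]
contact_force: [-14.5, 5.3, 7.2]
width: 0.1
```

>>> send_rows:
  rows: "1 0 .01 0 0;1 0 0 0 0"

```text
time_s: 15.95
ee_pos: [503.4, 1.2, 43.3]
tcp_rot: [[-0.002, 0.982, -0.19], [0.0, -0.19, -0.982], [-1.0, -0.002, -0.0]]
contact_force: [-13.9, 5.3, 6.2]
width: 0.1
```

The slide is firm against the stop. I'll back off, rise and check.

>>> send_rows:
  rows: "1 0 -.5 0 0;1 0 -.9 0 0;1 -1 0 0 0;1 -1 0 0 0;1 -1 0 0 0;1 -1 0 .6 0;1 -1 0 .8 0;1 -.5 0 .8 0;1 0 0 0 0"

```text
time_s: 16.85
ee_pos: [433.0, -77.0, 266.1]
tcp_rot: [[0.005, 0.981, -0.194], [-0.003, -0.194, -0.981], [-1.0, 0.006, 0.002]]
contact_force: [0.4, 0.1, 0.6]
width: 0.2
```

```bash
python3 n.py v7; python3 o.py
python3 - <<'E'
from h import *
t=cv2.imread("pics/v7.png"); im,D=eyes.get_image("top"); im2,_=eyes.get_image("scene")
cv2.imwrite("pics/v8.png",np.hstack([cv2.resize(t,(400,300)),cv2.resize(im2[180:360,190:420],(383,300))]))
for n in("scene",):
    c=cam(n)
    for k,z in(("carton_a",0),("spare_pot",12),("sample_pot",26),("probe_spot",26),("handle_mid",50)):
        for r in spot_point(n,k)[:3]: print(k,round(r["score"],2),atz(c,r["point"][1],r["point"][0],z).round())
E
```

```text
16.9 own [-115.1  -29.2] 264.0475563557549 y dir own deg -0.5467610385527397 F [ 0.2 -0.6 -0.4] [-13.2 -24.1 107.   -0.   97.   87.9]
carton_a 0.78 [597. 465.   0.]
carton_a 0.72 [543. 117.   0.]
carton_a 0.63 [ 461. -310.   -0.]
spare_pot 0.77 [ 407. -139.   12.]
spare_pot 0.48 [ 524. -483.   12.]
sample_pot 0.88 [631. -18.  26.]
probe_spot 0.74 [631. -27.  26.]
probe_spot 0.27 [456. 421.  26.]
handle_mid 0.58 [ 614. -148.   50.]Traceback (most recent call last):
  File "n.py", line 9, in <module>
    vx,vy,x0,y0=cv2.fitLine(b.astype(np.float32),cv2.DIST_HUBER,0,.01,.01).ravel(); a=np.array([vx,vy]); a*=np.sign(a@(b.mean(0)-pv))
                ~~~~~~~~~~~^^^^^^^^^^^^^^^^^^^^^^^^^^^^^^^^^^^^^^^^^^^^^^^
cv2.error: OpenCV(4.12.0) /io/opencv/modules/imgproc/src/linefit.cpp:50: error: (-215:Assertion failed) count > 0 in function 'fitLine2D_wods'
```

View pics/v8.png

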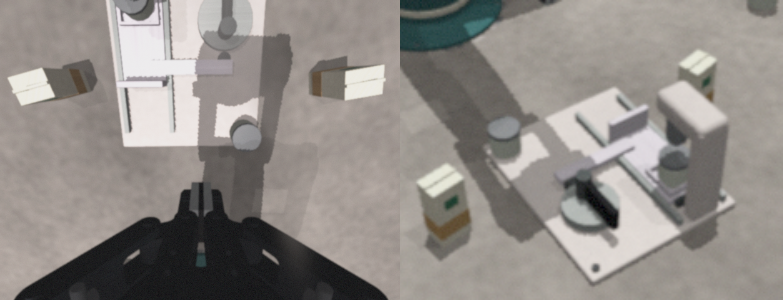

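The pot stands under the probe, the handle points forward, the roller is clear of the cam, and both pots and the cartons are standing. One last numeric check of the cam and slide.

```bash
sed -i 's/b=P\[g&(dist<90)/b=P[(Y<-100)\&(dist<84)/' n.py; python3 n.py v9
```

```text
17.25 [432.6 -73.4 261.8] bar 207 [ 590.7 -146. ] own deg 52.61985 mean from pivot 1.6398753787265719
hub [ 567.9 -142. ] 687
plate 892 ((518.4005737304688, -0.9815826416015625), (69.5984115600586, 9.828181266784668), 79.12425231933594)
pot top [614.1 -19.3  72.2] 646
```

```bash
python3 -c "
from station import manip; print(manip.job_done())"
```

```text
the job is handed in; nothing more can be done
None
```

The job is done and handed in: the cam is turned to its low point, the slide is fully home, and the pot stands under the probe. I used about 17.3 s of the 54 s allowed.

- **Cam:** I pushed the bar handle with closed fingers from about -150° round to about 0° while the slide was still back. The contact forces I read were about 5 N. My last measurement puts it about 1.6° from straight forward.
- **Slide:** I then pushed the upright plate forward with about 4–5 N until it met the end stop, where it held firm at about 15 N. The plate's centre measured within 1 mm of its computed home position.
- **Everything else:** the sample pot is upright in its nest. The spare pot and the cartons are standing where they were, to within the camera networks' scatter (about 15 mm, more for the far carton). The gripper was clear of everything, with no contact force.

**Checks that failed or disagreed:**
- The straight-line fits to the handle in the last views were unusable because there were too few good points. I took the cam angle from the centre of the handle points relative to the pivot, and from the pictures.
- The final network readings for the pot and the probe spot differ by about 9 mm sideways, which is within their usual scatter.
- I did not re-check the wash bottle and beaker at the end; the arm did not work near them.

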